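Draw the ring mandrel and hold it level

ROBOT

A 6-joint arm with a two-finger parallel gripper is mounted at the origin on the work surface. World frame = base frame: x ahead of the robot, y to its left, z up, the work surface at z = 0. Lengths are in m, angles in degrees, forces in N, time in s.
With the tool pointing down it reaches from about 0.4 to 0.825 m from the base axis. Payload 7 kg.
Tool frame: the origin (TCP) lies at the very end of the fingers, on their centre line; the grasp point (between the pads) lies 19 mm behind it (ctrl.grip_point_offset is the distance from the TCP to the grasp point, in m); x points along the fingers, z is the direction in which the jaws open and shut, and the axes are right-handed (so a half turn about x gives the same grasp; the last joint's range is limited). The gripper opens to 88 mm and grips with 3 to 60 N. Pads are 19 mm wide; open, the fingers measure 130 mm over their backs; the gripper's body (78 mm by 193 mm) begins 47 mm behind the grasp point.
Start: joints at [84.746, 20.546, 0.682, 0, -70.136, -16.507], TCP at [0.25, 0.627, 0.227] pointing down, gripper open.
Joint ranges: [-176.03, 176.03], [-82.01, 121.73], [-58.28, 71.71], [-173.87, 95.51], [-174.79, -0.11], [-173.66, 173.66]. Speed limits (degrees/s): [136.94, 136.94, 172.46, 180, 180, 180].

INTERFACE

Orientations are given as [roll, pitch, yaw] about the fixed x, y, z axes, in that order (R = Rz(yaw) Ry(pitch) Rx(roll)).
In Python, from plant import get_obs, snapshot, calibration, close_job, ctrl gives the robot as it stands.
- The arm moves only by the tool move_arm, never from a script. Its argument "commands" is a list that holds one entry, the list of rows, each a list of 4 numbers: the shift along the tool's x, y, z in cm, then the turn about the tool's x in rad. In form: [[[dx, dy, dz, spin], ...]]. A call has 1 to 8 rows; each row shifts and turns the commanded pose from where the row before left it, along the tool's axes as they then stand; what a row does not reach is not made up. A row lasts 1/10 s, in which the tool goes at most 50 mm and 8.59 degrees, less where a joint would pass 70% of its speed; a pose out of reach is approached as far as the arm can. A call with a gripper value outside its range is refused whole. "jaw" is the finger opening in cm, from 0 to 8.76, set as the call begins (left out, the last holds). The fingers move at their own pace and stop on an object; the grip force is fixed at half the most. Time passes only in rows, so rows that do not move let the fingers close. It gives the time, the measured TCP pose, the force and the opening at its end, in the units of the state.
- get_obs(): the state, without advancing time (a new reading comes with each control period).
- snapshot(name): name is "scene" or "top" or "wrist"; returns (picture, depth): 420x560x3 uint8, red, green, blue; 420x560 float32, m along the optical axis (not along the pixel's ray), 0 where there is no reading.
- calibration(name): a dict with "mtx" (3x3 intrinsics, pixels), "k1" (the pictures are not rectified: a ray, as slopes to the right and down, at radius r is drawn at 1 + k1 r^2 times it, then the intrinsics apply), "T" (4x4, takes a point from camera to world coordinates); the wrist camera has in their place "tool_from_camera" (4x4, takes a point from camera to tool coordinates, whose origin is the TCP and whose axes are the tool frame's). Camera axes: x right, y up, looking along -z (the intrinsics and any distortion apply to the point x, -y, -z); pixel columns grow to the right and rows downward; lengths in m; the calibration is good to about 2 mm. A picture is of the moment at which its call begins: read the wrist's pose just before it. calibration takes no time and is no camera call.
- close_job(): hands the job in, once; it reports no verdict.
The state is a dict: "clock": time; "joint_pos": joint angles; "qvel": joint speeds; "tau": joint torques, N m; "tool_pos": TCP position; "orientation": TCP orientation; "force": force on the tool from outside, world axes, zero at the start; "moment": the same for the moment, N m; "opening": finger opening in m.
Only numpy, scipy, OpenCV 4.12 (cv2) and the standard library are available. Lean on these libraries where they do the work, as an engineer would, in place of code of your own. Each camera call takes 0.05 s, during which the arm holds its last target. There are 200 camera calls.

TASK

In the leaning wooden rack on the jeweller's bench, find the ring mandrel, the one tool with a red handle. Draw it out of its socket and hold it up level over the middle of the round cork pad, at least a hand's breadth above it, with the slim steel shank over the pad and its tip pointing straight away from the robot's side of the bench (towards +x), so that a ring can be slipped on. Finish while still holding it there, and leave the other tools, the ring stand and the jar as they are.

Things in the scene. Friction and masses are not known exactly. Their poses are not given: they have to be found in the camera images.
- mandrel: Ring mandrel, about 110 to 210 g: steel shank 110 mm long (16 mm thick tapering to 11 at the tip), brass collar 26 mm across, 10 long, then straight round red handle 24 mm across, 75 long. Origin: on the axis at the collar's lower face, which sits on the rack. z runs along the tool to the handle's butt, the shank along -z. At first it leans 45 degrees, handle up and to the robot's side. In any of the three sockets.
- mandrel_mid (a point): Point on the mandrel's axis half way along the shank, 55 mm from the origin towards the tip.
- mandrel_tip (a point): The slim end of the mandrel, on its axis, 110 mm from the origin.
- mandrel_butt (a point): The butt end of the mandrel's red handle, on its axis, 85 mm from the origin.
- rack: Fixed wooden rack, 260 mm wide (y), 170 deep, 130 high: a block 40 mm thick tilted 45 degrees, with three 18 mm square through sockets 80 mm apart. Tools draw out along their own axis, up and to the rack's -x (robot's) side. Origin: on the bench under the middle socket's mouth, z up; mouths at y = -80, 0, 80 mm, x = 0, z = 105 mm. It stands left or right of the pad, turned up to 17 degrees.
- pad: Fixed round cork pad, 160 mm across, 6 mm thick. Origin: centre of its underside, on the bench. Its x axis always points straight ahead across the bench, as the world's x, z up.
- punch: Like the mandrel (same lengths, same origin and axes; handle 24 mm across, brass collar) but with a pale wooden handle and a slimmer shank (15 mm at the collar, 9 mm at the end). It stands in another socket of the rack and is to be left there.
- burnisher: Like the mandrel (same lengths, same origin and axes; handle 24 mm across, brass collar) but with a black handle and a slimmer shank (14 mm at the collar, 8 mm at the end). It stands in another socket of the rack and is to be left there.
- ring_stand: Loose pale wooden cone for rings, 68 mm high on a foot 52 mm across, with two rings on it; beyond and between rack and pad. Origin: centre of its underside.
- jar: Loose closed jar, 52 mm across, 60 mm high with a steel cap, nearer the robot, between rack and pad. Origin: centre of its underside.
Things that resemble listed ones, but are neither listed nor needed, are in the scene too. Of the things like the mandrel, leave any that is blue or green; of the rest the larger one is meant.

How it is judged:
By the outcome, as a careful person would: the job done as asked, in the order asked, and still so for the second after the job is handed in, while the arm keeps its last pose, push and grip.
It also fails if it takes over 43 s, if anything falls off the work surface, if the arm or the gripper's body presses on something with over 40 N, if the wrist force passes 120 N, or if a joint passes its speed limit or range.

## Working session

There is one attempt and no reset: what is moved stays moved. The work goes in short steps, Python scripts to look and compute and a tool call to move; the robot and the scene stay as the last step left them, time stands still between calls to the robot, and variables do not carry over. Pictures are saved under pics/ and viewed, about 8 in all and at most 12, crops included, and the job is handed in when it is done.

Besides the shell and the picture viewer there is one more tool, called after ">>>" as name(argument=value, ...), one argument or row to a line, values as JSON. move_arm: Moves the arm, as the interface text tells. Its arguments: {"type":"object","properties":{"commands":{"type":"array"},"jaw":{"type":"number"}},"required":["commands"]}

```bash
ls; mkdir -p pics; python3 - <<'E'
from plant import *
import cv2,numpy as np
for n in("scene","top"):
    p,d=snapshot(n);cv2.imwrite(f"pics/{n}0.png",p[:,:,::-1]);np.save(f"pics/{n}0.npy",d)
    c=calibration(n);print(n,c['mtx'].tolist(),c['k1'],np.round(c['T'],3).tolist())
print(calibration("wrist"));print(get_obs(),ctrl.grip_point_offset)
E
```

```text
pics
scene [[504.3407427284538, 0.0, 285.7925981299883], [0.0, 504.3407427284538, 199.92744934322712], [0.0, 0.0, 1.0]] -0.015665747309568434 [[-0.565, -0.681, 0.466, 1.18], [0.825, -0.474, 0.308, 0.321], [0.011, 0.558, 0.83, 1.146], [0.0, 0.0, 0.0, 1.0]]
top [[384.46629175990194, 0.0, 284.1238936151949], [0.0, 384.46629175990194, 208.83469766414552], [0.0, 0.0, 1.0]] -0.03567051539001046 [[0.021, 0.982, -0.187, 0.479], [-1.0, 0.019, -0.015, -0.08], [-0.011, 0.187, 0.982, 0.94], [0.0, 0.0, 0.0, 1.0]]
{'mtx': array([[340.31569373,   0.        , 286.56477691],
       [  0.        , 340.31569373, 206.12900742],
       [  0.        ,   0.        ,   1.        ]]), 'k1': -0.08691267795738424, 'tool_from_camera': array([[ 3.82356200e-04,  2.68778651e-01, -9.63201895e-01,
        -1.58758775e-01],
       [-7.37424576e-04,  9.63201779e-01,  2.68778326e-01,
         7.26654100e-02],
       [ 9.99999655e-01,  6.07519690e-04,  5.66490155e-04,
         2.00665829e-04],
       [ 0.00000000e+00,  0.00000000e+00,  0.00000000e+00,
         1.00000000e+00]])}
{'clock': 0.1, 'joint_pos': array([ 8.47449536e+01,  2.05871493e+01,  6.42446795e-01, -1.69197801e-02,
       -7.01367185e+01, -1.65057659e+01]), 'qvel': array([-0.0507317 , -0.13648139,  0.10717097, -0.00896669, -0.00868015,
       -0.00731922]), 'tau': array([-1.97691967e-03, -5.84167707e+01,  2.93752849e+01,  7.01564357e+00,
        1.01602566e-02, -4.55599275e-05]), 'tool_pos': array([0.25012737, 0.6265037 , 0.22574701]), 'orientation': array([   5.45276022,   89.91703932, -106.3138123 ]), 'force': array([-0.27597219, -0.24387578, -0.69176502]), 'moment': array([-0.00267697, -0.01024426, -0.00652716]), 'opening': 0.0875299651949411} 0.0188
```

View pics/scene0.png

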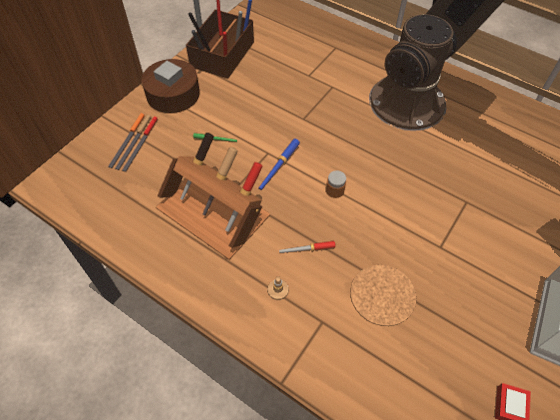

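View pics/top0.png

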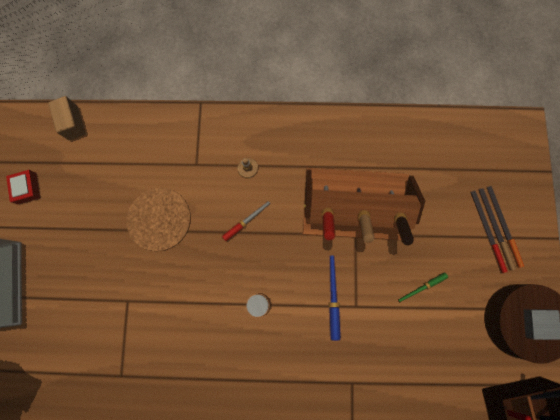

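The scene picture shows three tools in the rack: black (205,147), pale (227,163) and red (252,178). In the top picture the red one is at (328,225). There are also lookalikes lying on the bench: a small red one at top (247,222), a blue one (335,300), a green one (423,288), and red files (490,230). The red-handled tool in the rack's socket nearest the pad fits the description, because it is in the rack and larger than the loose red one. I'll confirm it in a crop and measure.

```bash
cat > h.py <<'E'
import numpy as np,cv2
from plant import *
def cloud(d,c,T=None):
    v,u=np.mgrid[:d.shape[0],:d.shape[1]].astype(np.float64)
    K=c['mtx'];k=np.array([c['k1'],0,0,0,0.])
    n=cv2.undistortPoints(np.stack([u.ravel(),v.ravel()],1)[:,None],K,k)[:,0]
    z=d.ravel();P=np.stack([n[:,0]*z,-n[:,1]*z,-z],1)
    T=c['T'] if T is None else T
    return (P@T[:3,:3].T+T[:3,3]).reshape(*d.shape,3)
def red(p):
    h=cv2.cvtColor(p,cv2.COLOR_RGB2HSV)
    return ((h[...,0]<6)|(h[...,0]>172))&(h[...,1]>170)&(h[...,2]>50)
E
python3 - <<'E'
from h import *
big=[]
for n,roi in(("scene",(225,150,290,215)),("top",(295,160,435,260))):
    p=cv2.imread(f"pics/{n}0.png")[:,:,::-1].copy();d=np.load(f"pics/{n}0.npy")
    W=cloud(d,calibration(n));x0,y0,x1,y1=roi
    m=np.zeros(d.shape,bool);m[y0:y1,x0:x1]=1
    r=m&red(p)&(d>0)&(W[...,2]>.08);Q=W[r];print(n,len(Q),Q.mean(0).round(4),Q.min(0).round(3),Q.max(0).round(3))
    a=np.linalg.svd(Q-Q.mean(0))[2][0];s=(Q-Q.mean(0))@a;print(' axis',a.round(3),s.min(),s.max())
    pts=dict(scene=dict(pad=(383,294),jar=(337,178),stand=(278,285)),top=dict(pad=(158,219),jar=(258,305),stand=(247,165),black=(404,229),pale=(366,227)))[n]
    for k,(u,v) in pts.items(): print(' ',k,W[v,u].round(3))
    big.append(cv2.resize(p[y0-20:y1+20,x0-30:x1+30],(400,400*(y1-y0+40)//(x1-x0+60))))
h=max(b.shape[0] for b in big);im=np.hstack([cv2.copyMakeBorder(b,0,h-b.shape[0],0,0,0) for b in big]);cv2.imwrite("pics/crop1.png",im[:,:,::-1])
# pad: fit circle from cork height
n="top";d=np.load("pics/top0.npy");W=cloud(d,calibration(n));p=cv2.imread("pics/top0.png")
roi=W[180:260,115:200];q=roi.reshape(-1,3);print('pad z hist',np.percentile(q[:,2],[5,50,95]).round(4))
E
```

```text
scene 255 [ 0.6072 -0.1584  0.1448] [ 0.575 -0.172  0.113] [ 0.637 -0.15   0.172]
 axis [ 0.707 -0.026 -0.706] -0.03612687065821288 0.03776482227371159
  pad [0.633 0.248 0.008]
  jar [ 0.434 -0.009  0.061]
  stand [0.773 0.035 0.048]
top 253 [ 0.5951 -0.1604  0.1525] [ 0.567 -0.172  0.123] [ 0.628 -0.15   0.173]
 axis [-0.784  0.017  0.62 ] -0.04378224119636857 0.026688499269260473
  pad [0.626 0.247 0.004]
  jar [ 0.427 -0.013  0.06 ]
  stand [0.755 0.025 0.05 ]
  black [ 0.592 -0.317  0.152]
  pale [ 0.594 -0.237  0.157]
pad z hist [-0.0023  0.0023  0.008 ]
```

View pics/crop1.png

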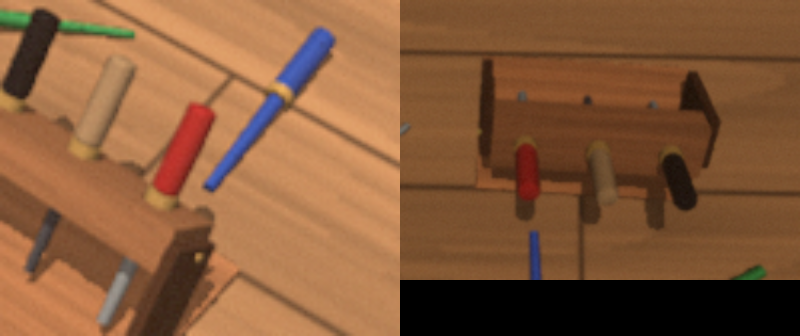

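The crop confirms it: the red-handled tool is in the rack socket nearest the pad, with a brass collar and a wide steel shank below. The blue and green tools lie loose.

The tool can only spin about its own x, so it always points down. That means the mandrel has to be pivoted in the grip to get it level, and the rack's fixed top edge can serve for that. Next I'll fit the handle and plan the approach.

```bash
cat >> h.py <<'E'
from scipy.optimize import least_squares
def cyl(Q,tilt=45.,r=.012):
    def f(v):
        ps,t=v[2],np.radians(v[3]);a=np.array([-np.cos(ps)*np.cos(t),-np.sin(ps)*np.cos(t),np.sin(t)])
        m=Q.mean(0)+np.array([v[0],v[1],0])if abs(t)>.5 else Q.mean(0)+np.array([0,v[0],v[1]])
        w=Q-m;return m,a,np.linalg.norm(w-np.outer(w@a,a),axis=1)-r
    s=least_squares(lambda v:np.append(f(v)[2]/.002,[(v[3]-tilt)/1.]),[0,0 if tilt>28 else -.008,0,tilt],loss='soft_l1')
    m,a,e=f(s.x);t=(Q-m)@a
    return m,a,np.degrees(s.x[2]),s.x[3],np.percentile(t,[1,99]),e.std()
E
python3 - <<'E'
from h import *
from scipy.spatial.transform import Rotation as R
A=[]
for n,(x0,y0,x1,y1) in(("scene",(225,150,290,215)),("top",(295,160,435,260))):
    p=cv2.imread(f"pics/{n}0.png")[:,:,::-1].copy();d=np.load(f"pics/{n}0.npy");W=cloud(d,calibration(n))
    r=np.zeros(d.shape,bool);r[y0:y1,x0:x1]=1;r&=red(p)&(d>0)&(W[...,2]>.08)
    r=cv2.erode(r.astype(np.uint8),np.ones((2,2)))>0
    A.append(W[r])
for Q in(A[0],A[1],np.vstack(A)):
    m,a,ps,t,l,e=cyl(Q);print(m.round(4),a.round(3),ps,t,l.round(4),e,'butt',(m+a*l[1]).round(4),'orig',(m+a*(l[1]-.085)).round(4))
# pad by local texture/colour
for n,(x0,y0,x1,y1) in(("scene",(340,250,430,335)),("top",(115,180,205,260))):
    p=cv2.imread(f"pics/{n}0.png");d=np.load(f"pics/{n}0.npy");W=cloud(d,calibration(n))
    g=cv2.cvtColor(p,cv2.COLOR_BGR2GRAY).astype(float);t=cv2.GaussianBlur(np.abs(cv2.Laplacian(g,cv2.CV_64F)),(0,0),2)[y0:y1,x0:x1]
    _,b=cv2.threshold(cv2.normalize(t,None,0,255,cv2.NORM_MINMAX).astype(np.uint8),0,255,cv2.THRESH_OTSU)
    k,lab,st,ce=cv2.connectedComponentsWithStats(cv2.morphologyEx(b,cv2.MORPH_CLOSE,np.ones((7,7))))
    i=1+st[1:,4].argmax();u,v=ce[i]+[x0,y0];w=W[y0:y1,x0:x1][lab==i]
    print(n,'pad',u,v,w.mean(0).round(4),np.ptp(w,0).round(3),(w.max(0)+w.min(0))/2)
o=get_obs();M=R.from_euler('xyz',o['orientation'],degrees=True).as_matrix();print(M.round(3))
E
```

```text
[ 0.5964 -0.1633  0.1441] [-0.706  0.044  0.707] -3.562775267525142 44.95810451053307 [-0.0434  0.0282] 0.0019506521181961699 butt [ 0.5765 -0.1621  0.164 ] orig [ 0.6366 -0.1658  0.1039]
[ 0.5824 -0.1648  0.1548] [-0.697 -0.097  0.71 ] 7.944262293455691 45.24373584694146 [-0.0487  0.0151] 0.0027942969439950665 butt [ 0.5719 -0.1663  0.1655] orig [ 0.6312 -0.158   0.1052]
[ 0.6152 -0.153   0.1495] [-0.722 -0.057  0.689] 4.492391772852633 43.55437132522821 [-0.0329  0.0424] 0.004560513747707126 butt [ 0.5845 -0.1554  0.1787] orig [ 0.646  -0.1506  0.1201]
scene pad 381.8705692803437 296.1216433941998 [0.6394 0.2476 0.0092] [0.634 0.257 1.152] [0.86289154 0.23272824 0.57012839]
top pad 164.47498213009294 221.897426733381 [0.6188 0.2293 0.0069] [0.23  0.436 0.945] [0.59401365 0.13798584 0.46775905]
[[-0.     0.929 -0.371]
 [-0.001 -0.371 -0.929]
 [-1.     0.     0.001]]
```

>>> move_arm(
  commands=[
    [[0,0,0,-0.14],[0,0,0,-0.14],[0,0,0,-0.1],[0,1.75,3.94,0],[0,1.75,3.94,0],[0,1.75,3.94,0],[0,1.75,3.94,0],[0,1.75,3.94,0]],
  ],
  jaw=5,
)

```text
clock: 0.9
tool_pos: [0.3381, 0.4281, 0.2262]
orientation: [-27.5, 90.0, -117.5]
force: [1.0, -0.5, 1.2]
opening: 0.0501
```

>>> move_arm(
  commands=[
    [[0,1.75,3.94,0],[0,1.75,3.94,0],[0,1.75,3.94,0],[0,1.75,3.94,0],[0,1.75,3.94,0],[0,1.75,3.94,0],[0,1.75,3.94,0],[0,1.75,3.94,0]],
  ],
)

```text
clock: 1.7
tool_pos: [0.478, 0.113, 0.2265]
orientation: [-125.8, 90.0, 144.2]
force: [1.5, -0.2, 1.2]
opening: 0.0501
```

>>> move_arm(
  commands=[
    [[0,1.75,3.94,0],[0,1.75,3.94,0],[0,1.75,3.94,0],[0,1.75,3.94,0],[0,1.75,3.94,0],[0,1.75,3.94,0],[0,1.75,3.94,0],[0,0,0,0]],
  ],
)

```text
clock: 2.5
tool_pos: [0.6012, -0.1651, 0.2251]
orientation: [-69.4, 89.9, -159.6]
force: [0.2, 0.0, -0.3]
opening: 0.0499
```

```bash
cat >> h.py <<'E'
from scipy.spatial.transform import Rotation as R
def wrist(name):
    o=get_obs();T=np.eye(4);T[:3,:3]=R.from_euler('xyz',o['orientation'],degrees=True).as_matrix();T[:3,3]=o['tool_pos']
    p,d=snapshot("wrist");c=calibration("wrist");cv2.imwrite(f"pics/{name}.png",p[:,:,::-1])
    return p,d,cloud(d,c,T@c['tool_from_camera']),T
E
python3 - <<'E'
from h import *
p,d,W,T=wrist("w1");print(T.round(3))
r=red(p)&(d>0)&(W[...,2]>.08);k,l,st,_=cv2.connectedComponentsWithStats(r.astype(np.uint8));i=1+st[1:,4].argmax();print(st[i])
r=cv2.erode((l==i).astype(np.uint8),np.ones((5,5)))>0
Q=W[r];m,a,ps,t,L,e=cyl(Q);print(m.round(4),a.round(3),ps,t,L,e,'butt',(m+a*L[1]).round(4),'orig',(m+a*(L[1]-.085)).round(4),'low end',(m+a*(L[0]-.010)).round(4))
E
```

```text
[[-0.002  1.    -0.004  0.601]
 [-0.001 -0.004 -1.    -0.165]
 [-1.    -0.002  0.001  0.225]
 [ 0.     0.     0.     1.   ]]
[ 264  167   33   97 2854]
[ 0.5867 -0.1605  0.1498] [-0.716  0.029  0.698] -2.3489758873482947 44.236195216186275 [-0.0482121   0.02057766] 0.0012954212739247721 butt [ 0.5719 -0.1599  0.1641] orig [ 0.6328 -0.1624  0.1049] low end [ 0.6283 -0.1622  0.1092]
```

View pics/w1.png

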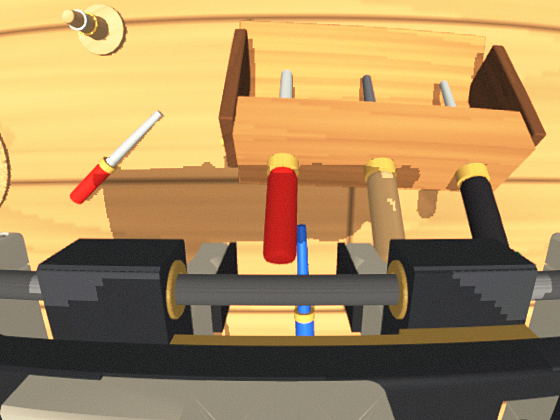

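The wrist view shows the red handle at (282,215) centred between the fingers, the pale one at (385,205), the black one at (485,215), and the loose small red one at (90,185). The fit puts the origin at z = 0.105, as it must be.

>>> move_arm(
  commands=[
    [[0,0,-0.4,0.045],[2.5,0,0,0],[2.5,0,0,0],[2.5,0,0,0],[2.0,0,0,0],[0.7,0,0,0],[0,0,0,0]],
  ],
)

```text
clock: 3.25
tool_pos: [0.5997, -0.1564, 0.1238]
orientation: [-87.5, 89.9, 179.9]
force: [0.6, 0.6, 0.5]
opening: 0.0498
```

>>> move_arm(
  commands=[
    [[0,0,0,0],[0,0,0,0],[0,0,0,0],[0,0,0,0],[0,0,0,0]],
  ],
  jaw=1.5,
)

```text
clock: 3.75
tool_pos: [0.6004, -0.1576, 0.1253]
orientation: [38.0, 90.0, -54.5]
force: [-2.2, -2.4, 4.1]
opening: 0.0237
```

>>> move_arm(
  commands=[
    [[-0.5,-0.5,0,0],[-0.7,-0.7,0,0],[-0.7,-0.7,0,0],[-0.7,-0.7,0,0]],
  ],
)

```text
clock: 4.15
tool_pos: [0.5738, -0.1556, 0.1513]
orientation: [138.4, 90.0, 45.8]
force: [1.1, -0.1, -1.5]
opening: 0.0236
```

>>> move_arm(
  commands=[
    [[-1,-1,0,0],[-1.3,-1.3,0,0],[-1.3,-1.3,0,0],[-1.3,-1.3,0,0],[-1.3,-1.3,0,0],[-1.3,-1.3,0,0],[0,0,0,0]],
  ],
)

```text
clock: 4.85
tool_pos: [0.498, -0.1524, 0.228]
orientation: [100.9, 89.8, 8.4]
force: [0.4, 0.2, -0.5]
opening: 0.0234
```

```bash
python3 - <<'E'
from h import *
p,d,W,T=wrist("w2")
q,dd=snapshot("scene");im=np.hstack([p[100:,100:460],cv2.resize(q[80:280,150:400],(400,320))]);cv2.imwrite("pics/c2.png",im[:,:,::-1])
def grayfit(): pass
print(get_obs()['tool_pos'],get_obs()['force'])
Z=W[...,2]
# rack block top edge: highest wood points on red socket's far side
for y in(-.11,-.14,-.19): 
    S=W[(abs(W[...,1]-y)<.008)&(W[...,0]>.58)&(W[...,0]<.75)&(d>0)];i=S[:,2].argsort()[-20:];print(y,S[i].mean(0).round(4))
E
```

```text
[ 0.49883009 -0.15229654  0.22608762] [ 0.5191704   0.37188813 -1.42532759]
-0.11 [ 0.6546 -0.1161  0.1088]
-0.14 [ 0.6498 -0.1404  0.1215]
-0.19 [ 0.6479 -0.1897  0.1212]
```

View pics/c2.png

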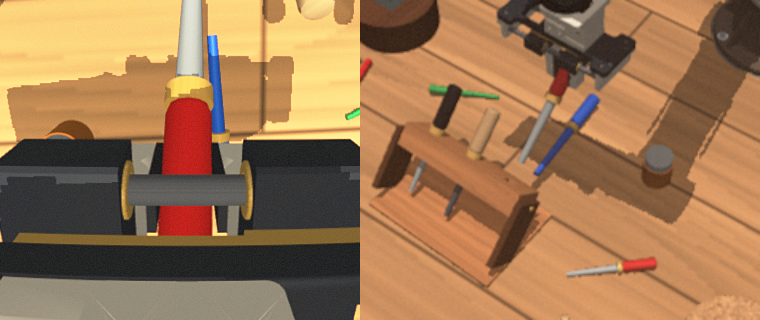

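The mandrel is out of its socket and clear of the rack. The other two tools still stand in place. I'll fit its current angle in the grip.

```bash
cat >> h.py <<'E'
def mand(name):
    """mandrel in tool frame: upper ridge line of the shank (grey) and handle (red) near the tool's xy plane"""
    p,d,W,T=wrist(name)
    L=(W-T[:3,3])@T[:3,:3]            # tool coords
    ok=(d>0)&(abs(L[...,2])<.016)&(L[...,1]>.010)&(L[...,1]<.175)&(L[...,0]<.16)
    h=cv2.cvtColor(p,cv2.COLOR_RGB2HSV)
    out={}
    for k,c in(('red',red(p)),('steel',(h[...,1]<45)&(h[...,2]>60))):
        m=cv2.erode((ok&c).astype(np.uint8),np.ones((3,3)))>0
        if k=='steel':
            n,l,st,_=cv2.connectedComponentsWithStats(m.astype(np.uint8))
            if n<2: continue
            m=l==1+st[1:,4].argmax()
        Q=L[m]
        if len(Q)<30: continue
        ax=cv2.fitLine(Q.astype(np.float32),cv2.DIST_HUBER,0,.0005,.001).ravel();a=ax[:3]*np.sign(ax[1])
        out[k]=Q;print(k,len(Q),'c',ax[3:].round(4),'down deg',np.degrees(np.arctan2(a[0],a[1])).round(2),'yaw deg',np.degrees(np.arctan2(a[2],a[1])).round(2),
          'y range',Q[:,1].min().round(4),Q[:,1].max().round(4))
    return p,out,T
E
python3 - <<'E'
from h import *
p,o,T=mand("w2b")
E
```

```text
red 2117 c [-0.0054  0.0198  0.0006] down deg 46.56 yaw deg 8.58 y range 0.0103 0.031
steel 3059 c [-0.0833  0.0299  0.0004] down deg -8.81 yaw deg -89.78 y range 0.0253 0.0331
```

>>> move_arm(
  commands=[
    [[-1.7,0,-0.6,0],[-1.7,0,-0.6,0],[0,1.6,0,0],[0,1.6,0,0],[0,1.7,0,0],[0,1.6,0,0],[0,0,0,0]],
  ],
)

```text
clock: 5.7
tool_pos: [0.5662, -0.1434, 0.2576]
orientation: [-83.9, 89.8, -176.5]
force: [0.1, 0.3, -2.3]
opening: 0.0236
```

```bash
python3 - <<'E'
from h import *
p,o,T=mand("w3");print(T[:3,3])
E
```

```text
red 2087 c [-0.0008  0.024   0.0015] down deg 51.25 yaw deg 4.92 y range 0.0102 0.031
steel 3160 c [-0.0833  0.0299  0.0002] down deg 27.34 yaw deg 89.9 y range 0.0251 0.033
[ 0.56624479 -0.1433782   0.25761766]
```

```bash
sed -i 's/(L\[...,0\]<.16)/(L[...,0]<.16)\&(L[...,0]>-.045)/' h.py; python3 - <<'E'
from h import *
p,o,T=mand("w3b");print(T[:3,3])
E
```

```text
red 2122 c [-0.0044  0.0212  0.0014] down deg 46.62 yaw deg 7.25 y range 0.01 0.031
steel 2109 c [0.0418 0.0618 0.0021] down deg 46.11 yaw deg 3.71 y range 0.0394 0.1114
[ 0.5652395  -0.14336095  0.25774139]
```

>>> move_arm(
  commands=[
    [[1.3,0,0,0],[1.3,0,0,0],[1.2,0,0,0],[0.5,0,0,0],[0.5,0,0,0],[0.5,0,0,0],[0,0,0,0]],
  ],
)

```text
clock: 6.5
tool_pos: [0.5657, -0.1435, 0.2066]
orientation: [86.9, 89.9, -5.7]
force: [3.2, -1.3, -0.9]
opening: 0.0232
```

```bash
python3 - <<'E'
from h import *
p,o,T=mand("w4");print(get_obs()['force'],T[:3,3])
E
```

```text
red 2200 c [-0.0062  0.0223  0.0002] down deg 42.28 yaw deg -9.02 y range 0.0102 0.032
steel 2371 c [0.0525 0.0801 0.0007] down deg 43.03 yaw deg 0.86 y range 0.0409 0.1182
[ 2.766568   -1.48450157 -0.0151913 ] [ 0.56572832 -0.14352022  0.20656037]
```

>>> move_arm(
  commands=[
    [[0.9,-0.6,0,0],[0.8,-0.6,0,0],[0.8,-0.5,0,0],[1.0,-0.4,0,0],[1.0,-0.4,0,0],[0.9,-0.3,0,0],[0,0,0,0]],
  ],
)

```text
clock: 7.25
tool_pos: [0.5354, -0.1421, 0.1508]
orientation: [-91.2, 89.8, 176.2]
force: [-1.4, 0.2, 0.7]
opening: 0.0231
```

```bash
python3 - <<'E'
from h import *
p,o,T=mand("w5");print(get_obs()['force'],T[:3,3])
E
```

```text
red 2849 c [-0.0165  0.028   0.0004] down deg 13.56 yaw deg -4.88 y range 0.0101 0.0375
steel 4420 c [0.0014 0.0836 0.0005] down deg 14.38 yaw deg 0.28 y range 0.0482 0.1239
[-0.37385669  0.03473301  0.78201772] [ 0.53541097 -0.14210982  0.15078079]
```

>>> move_arm(
  commands=[
    [[0.8,-0.1,0,0],[0.8,-0.1,0,0],[0.8,-0.1,0,0],[0.5,0,0,0],[0,0,0,0]],
  ],
)

```text
clock: 7.8
tool_pos: [0.5334, -0.1421, 0.1225]
orientation: [-87.1, 89.9, -179.6]
force: [-0.9, 0.2, 1.1]
opening: 0.0232
```

```bash
python3 - <<'E'
from h import *
p,o,T=mand("w6");print(get_obs()['force'],T[:3,3])
E
```

```text
red 2719 c [-0.0228  0.0235  0.0006] down deg 3.02 yaw deg -13.19 y range 0.0103 0.0362
steel 5310 c [-0.0181  0.0813  0.0006] down deg 3.04 yaw deg -0.49 y range 0.0478 0.1155
[-0.78058851  0.73245008  1.35384517] [ 0.53336773 -0.14205171  0.12249897]
```

>>> move_arm(
  commands=[
    [[0.4,0,0,0],[0.3,0,0,0],[0,0,0,0],[-1,0,0,0],[-1.5,0,0,0],[-1.5,0,0,0],[-1.5,0,0,0],[0,0,0,0]],
  ],
)

```text
clock: 8.65
tool_pos: [0.5353, -0.1421, 0.1741]
orientation: [90.0, 89.8, -2.6]
force: [0.5, -0.2, -1.9]
opening: 0.023
```

```bash
python3 - <<'E'
from h import *
p,o,T=mand("w7");print(get_obs()['force'],T[:3,3])
E
```

```text
red 2697 c [-0.0229  0.024  -0.0005] down deg 0.85 yaw deg 3.54 y range 0.0102 0.0363
steel 5234 c [-0.0174  0.0813  0.0004] down deg 1.73 yaw deg -0.07 y range 0.0478 0.1155
[-0.36838821  1.06357336 -1.78824894] [ 0.53529746 -0.14212799  0.17411435]
```

>>> move_arm(
  commands=[
    [[-1.5,0,0,-0.045],[-1.5,0,0,0],[-1.5,0,-1,0],[-1.5,0,-1.5,0],[0,0,-2,0],[0,0,-2.2,0],[0,0,-2.2,0],[0,0,-2.2,0]],
  ],
)

```text
clock: 9.5
tool_pos: [0.5333, -0.0302, 0.2305]
orientation: [-88.5, 89.9, -178.5]
force: [-0.8, -0.0, -1.0]
opening: 0.0233
```

>>> move_arm(
  commands=[
    [[0,0,-2.2,0],[0,0,-2.2,0],[0,0,-2.2,0],[0,0,-2.2,0],[0,0,-2.2,0],[0,0,-2.2,0],[0,0,-2.2,0],[0,0,-2.2,0]],
  ],
)

```text
clock: 10.3
tool_pos: [0.5332, 0.1457, 0.2304]
orientation: [-70.8, 89.9, -160.8]
force: [0.4, 0.4, -1.7]
opening: 0.0229
```

>>> move_arm(
  commands=[
    [[0,0,-2.2,0],[0,0,-2,0],[0,0,-2,0],[0,0,-1.5,0],[0,0,-0.5,0],[0,0,0,0],[0,0,0,0]],
  ],
)

```text
clock: 11.0
tool_pos: [0.5338, 0.2266, 0.2315]
orientation: [-48.8, 90.0, -138.8]
force: [-0.7, 0.2, -1.0]
opening: 0.023
```

```bash
python3 - <<'E'
from h import *
p,o,T=mand("w8");print(get_obs()['force'],T.round(4))
a,_=snapshot("scene");b,_=snapshot("top")
h=cv2.resize(a[180:380,270:470],(400,400));g=cv2.resize(b[120:320,60:260],(400,400))
cv2.imwrite("pics/c8.png",np.hstack([h,g])[:,:,::-1])
E
```

```text
red 2745 c [-0.023   0.0252  0.0009] down deg 2.54 yaw deg 7.99 y range 0.0102 0.0363
steel 5264 c [-0.0177  0.0864  0.0003] down deg 1.15 yaw deg 1.33 y range 0.0478 0.1154
[ 0.03678008 -0.68647737 -2.13967155] [[-3.000e-04  1.000e+00  1.000e-04  5.338e-01]
 [-2.000e-04  1.000e-04 -1.000e+00  2.266e-01]
 [-1.000e+00 -3.000e-04  2.000e-04  2.315e-01]
 [ 0.000e+00  0.000e+00  0.000e+00  1.000e+00]]
```

View pics/c8.png

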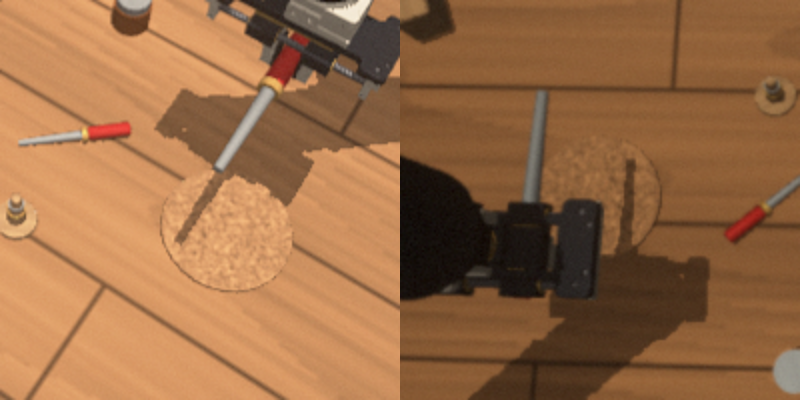

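View pics/w8.png

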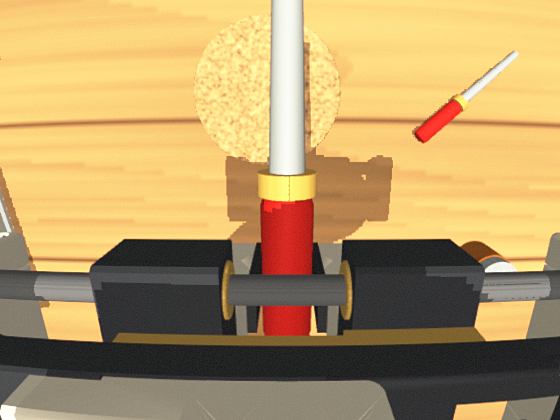

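The mandrel is held level and pointing +x, with the stand and jar untouched. It sits about 2 cm short in y. In the wrist picture the pad spans columns 194–341, centred near (267,88), which I'll use to fix the pad centre.

```bash
python3 - <<'E'
from h import *
p,d,W,T=wrist("w9")
for u,v in((194,88),(341,88),(250,15),(250,160),(240,88)):print(u,v,W[v,u].round(4))
# cork mask: hough
g=cv2.medianBlur(cv2.cvtColor(p,cv2.COLOR_RGB2GRAY),5)
c=cv2.HoughCircles(g,cv2.HOUGH_GRADIENT,1,100,param1=100,param2=15,minRadius=65,maxRadius=82);print(c[0][:3] if c is not None else None)
E
```

```text
194 88 [0.6327 0.3267 0.0061]
341 88 [6.324e-01 1.663e-01 4.000e-04]
250 15 [ 7.076e-01  2.647e-01 -2.000e-04]
250 160 [0.5538 0.2675 0.0071]
240 88 [0.6321 0.2766 0.0048]
[[ 65.5 194.5  68. ]
 [519.5 192.5  71.4]]
```

>>> move_arm(
  commands=[
    [[0,-0.1,-0.5,0],[0,-0.1,-0.8,0],[0,0,-0.7,0],[0,0,0,0],[0,0,0,0],[0,0,0,0],[0,0,0,0],[0,0,0,0]],
  ],
)

```text
clock: 12.0
tool_pos: [0.532, 0.2468, 0.2316]
orientation: [59.5, 90.0, -30.5]
force: [-0.1, 0.3, -1.2]
opening: 0.0231
```

```bash
python3 - <<'E'
from h import *
p,o,T=mand("w10");print(get_obs()['force'],T[:3,3].round(4))
c=calibration("scene");b,d=snapshot("scene");W=cloud(d,c);h=cv2.cvtColor(b,cv2.COLOR_RGB2HSV)
cv2.imwrite("pics/s10.png",b[:,:,::-1])
m=(abs(W[...,1]-.247)<.02)&(W[...,0]>.595)&(W[...,0]<.70)&(W[...,2]>.2)&(d>0);Q=W[m]
ax=cv2.fitLine(Q.astype(np.float32),cv2.DIST_HUBER,0,.0005,.001).ravel()
print(len(Q),ax.round(4),Q.min(0).round(4),Q.max(0).round(4))
E
```

```text
red 2710 c [-0.0219  0.0237  0.0003] down deg 1.72 yaw deg 0.0 y range 0.0101 0.0363
steel 5215 c [-0.0179  0.0868  0.0002] down deg 2.03 yaw deg 1.35 y range 0.0478 0.1157
[ 0.04426329 -0.14499904 -2.73883506] [0.532  0.2468 0.2316]
289 [ 9.994e-01  4.000e-04 -3.480e-02  6.434e-01  2.453e-01  2.468e-01] [0.5953 0.2377 0.2369] [0.6927 0.2525 0.2533]
```

View pics/s10.png

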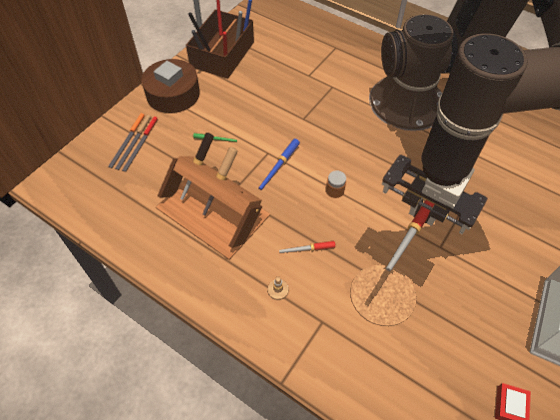

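```bash
python3 -c "
from plant import *
print(close_job())"
```

```text
the job is handed in; nothing more can be done
None
```

The red-handled mandrel is out of the rack and held level over the middle of the cork pad, with its tip pointing towards +x. I handed the job in at about 12 s.

**How it was done:** The tool can't tilt, so after drawing the mandrel out along its socket I levelled it by pivoting it in the grip. I did this by pressing its shank lightly on the rack's fixed top edge; forces at my checks stayed around 4 N or less. Then I carried it over to the pad.

**Last checks:**
- **Position:** the shank's middle is at about (0.632, 0.247), against a measured pad centre of (0.632, 0.2465).
- **Height:** the mandrel's axis is at about z = 0.245, roughly 0.24 m above the pad.
- **Level:** the shank's upper edge slopes 2.0° down towards the tip in both the wrist and scene cameras. About 1.3° of that is its taper. The handle, which is straight, reads 1.7°, so the mandrel tilts 1–2° down at most.
- **Direction:** the scene camera reads the heading as about 0° from +x and the wrist camera as 1.35°, a small disagreement.
- **Everything else:** in the last picture the punch, burnisher, ring stand, jar and lookalikes are all where they started.

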